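Close the bench dust port with its keyed plug

TASK

Sanding is finished and the dust port on the bench stands open: close it with the blanking plug whose two ears match the port's two notches. Pick it up by its handle, turn it above the mouth until its ears line up with the notches, and press it down lightly until it drops fully home, upright with its body flush with the port's rim, then let go. Do not let it fall in from a height, and leave the other two plugs where they are.

Things in the scene. Friction and masses are not known exactly. Their poses are not given: they have to be found in the camera images.
- port_mouth (a point): Port: fixed grey box 190 (x) x 136 x 36 mm high. Its mouth, 22 mm deep with a solid floor, is round (radius 48 mm at the rim, tapering to 40 at the floor) with two opposed notches along +x and -x (rim: 50 mm wide, ending 74 mm from the centre; floor: 34 wide, ending at 66). Point: centre of the mouth at rim height; z up. The taper guides a plug that is up to 8 mm or 10 degrees off.
- plug2_grip (a point): Plug that fits, loose, 0.2 kg: dark round body, radius 36 mm, 22 thick, two opposed ears along +x and -x (26 wide, reaching 62 from the centre); pale bar handle on top, 60 long (x), 20 thick (y), 50 tall. Point: handle's centre, 47 mm above the underside, 25 above the body; z up. Starts flat on the bench, any yaw; half a turn looks the same. Home: on the mouth's floor, point 25 mm above the rim.
- plug3_grip (a point): Bystander: loose plug of the same materials, size and handle, but with three ears at 120 degrees, one in line with the handle (+x); it does not fit. Point: its handle's centre, 47 mm above its underside.
- plug4_grip (a point): Bystander: loose plug of the same materials, size and handle, but with four ears in a cross, two in line with the handle (x); it does not fit. Point: its handle's centre, 47 mm above its underside.
There are look-alikes about, which are no part of the job. What is shaped like the part that bears plug2_grip but pink is not meant.

How it is judged:
On the way:
1. the two-eared plug is held over the port's mouth (horizontal distance between plug2_grip and port_mouth below 0.04 m and contact force between the fingers and plug2 above 0.5 N), for 0.1 s.
At the end, for the whole second after the job is handed in: The two-eared plug rests fully home in the port: its handle's centre within 14 mm of the mouth's centre in plan and less than 29 mm above the rim (25 mm when home), upright within 0.1 rad, ears in line with the notches within 0.2 rad, at rest and let go (horizontal distance between plug2_grip and port_mouth below 0.014 m and z of plug2_grip in the frame of port_mouth below 0.029 m and angle between plug2_grip's own z axis and vertical below 0.1 rad and angle between the x axis of plug2_grip and the x axis of port_mouth, either way round below 0.2 rad and linear speed of plug2 below 0.02 m/s); the robot touches nothing.
It fails at once if the plug is dropped from a height (moves freely, out of the fingers, at over 0.9 m/s) (linear speed of plug2 above 0.9 m/s and contact force between the fingers and plug2 below 0.05 N).
It fails at once if the plug is pressed on the port with more than 60 N (contact force between plug2 and port above 60 N).
It fails at once if the three-eared plug is moved by more than 30 mm (distance of plug3_grip from where it was at the start of the episode above 0.03 m).
It fails at once if the four-eared plug is moved by more than 30 mm (distance of plug4_grip from where it was at the start of the episode above 0.03 m).
It also fails if it takes over 38 s, if anything falls off the work surface, if the arm or the gripper's body presses on something with over 40 N, if the wrist force passes 120 N, or if a joint passes its speed limit or range.

ROBOT

A 7-joint arm with a two-finger parallel gripper is mounted at the origin on the work surface. World frame = base frame: x ahead of the robot, y to its left, z up, the work surface at z = 0. Lengths are in m, angles in rad, forces in N, time in s.
With the tool pointing down it reaches from about 0.35 to 0.9 m from the base axis. Payload 8.1 kg.
Tool frame: the origin (TCP) lies on the centre line of the jaws, within the pads' length; the fingertips stand arm.tip_extent ahead of it and the grasp point (between the pads) lies 3 mm ahead of it (arm.tip_extent is the distance from the TCP to the fingertips, in m); y points along the fingers, z is the direction in which the jaws open and shut, and the axes are right-handed (so a half turn about y gives the same grasp; the last joint's range is limited). The gripper opens to 92 mm and grips with 3 to 60 N. Pads are 19 mm wide; open, the fingers measure 130 mm over their backs; the gripper's body (75 mm by 190 mm) begins 47 mm behind the grasp point.
Start: joints at [-1.219, 0.434, 0.025, 1.573, -0.012, 1.134, -0.075], TCP at [0.275, 0.561, 0.249] pointing down, gripper open.
Joint ranges: [-2.62, 2.62], [-0.44, 2.09], [-1.27, 1.32], [0.08, 2.57], [-1.32, 4.46], [0.12, 2], [-2.74, 2.74]. Speed limits (rad/s): [2.22, 2.22, 3.01, 3.01, 3.14, 3.14, 3.14].

INTERFACE

Orientations are given as a rotation vector (axis times angle).
In Python, from cell import observe, get_image, sign_off, boxes_of, place_of, arm gives the robot as it stands.
- The arm moves only by the tool arm_command, never from a script. Its argument "plan" is a list of rows, each a list of 2 entries, a list of its own where there are three numbers: the shift along the tool's x, y, z in m, then the turn, a rotation vector about the tool's x, y, z in degrees. In form: [[[tx, ty, tz], [ax, ay, az]], ...]. A call has 1 to 5 rows; each row is the pose to reach, as a shift and turn from the pose commanded when the call began, along the tool's axes at that moment; what a row does not reach only later rows make up. A row lasts 1/10 s, in which the tool goes at most 50 mm and 8.59 degrees, less where a joint would pass 70% of its speed; a pose out of reach is approached as far as the arm can. A call with a gripper value outside its range is refused whole. "fingers" is the closure, from -1 (fully open) to 1 (shut), set as the call begins (left out, the last holds). The fingers move at their own pace and stop on an object; "squeeze" is the grip in N (left out, the last holds). Time passes only in rows, so rows that repeat a pose let the fingers close. It gives the time, the measured TCP pose, the force and the opening at its end, in the units of the state.
- observe(): the state, without advancing time (a new reading comes with each control period).
- get_image(name): name is "scene" or "side" or "wrist"; returns a dict with "color" (400x640x3 uint8, red, green, blue), "camera_matrix" (3x3 intrinsics, pixels), "distortion" ([k1, k2, p1, p2, k3] as OpenCV has them; the pictures are not rectified), "world_to_cam" (4x4, takes a point from world to camera coordinates); the wrist camera has in their place "mount" (4x4, takes a point from camera to tool coordinates, whose origin is the TCP and whose axes are the tool frame's). Camera axes: x right, y up, looking along -z (the intrinsics and any distortion apply to the point x, -y, -z); pixel columns grow to the right and rows downward; lengths in m; the calibration is good to about 2 mm. A picture is of the moment at which its call begins: read the wrist's pose just before it. There is no depth.
- sign_off(): hands the job in, once; it reports no verdict.
Trained networks look in a picture, given as the dict that the camera call returned (one of the last four; its "shot" number tells which), for a name from the list of things; names that differ only in an ending like _2 or _b are one class to them, and where a whole thing is asked for, a point or a joint stands for the part that bears it (a point fixed in the world has none). Each returns a list of dicts, best first, with "confidence" (0 to 1); they miss things now and then, are a little off and sometimes report something else, mostly with a low value. They report only what shows in the picture. A call takes as long as a camera call. They do not tell look-alikes from the thing itself.
- boxes_of(picture, thing): "point" ([column, row] in pixels, amid what is visible of it).
- place_of(picture, thing): "point" ([column, row] in pixels: a listed point, or the origin of a listed thing).
The state is a dict: "clock": time; "joints": joint angles; "dq": joint speeds; "joint_efforts": joint torques, N m; "position": TCP position; "ee_rot": TCP orientation; "force": force on the tool from outside, world axes, zero at the start; "ft_torque": the same for the moment, N m; "width": opening from 0.0 (shut) to 1.0 (fully open).
Only numpy, scipy, OpenCV 4.12 (cv2) and the standard library are available. Lean on these libraries where they do the work, as an engineer would, in place of code of your own. Each camera call takes 0.05 s, during which the arm holds its last target.

## Working session

There is one attempt and no reset: what is moved stays moved. The work goes in short steps, Python scripts to look and compute and a tool call to move; the robot and the scene stay as the last step left them, time stands still between calls to the robot, and variables do not carry over. Pictures are saved under pics/ and viewed, and the job is handed in when it is done.

Besides the shell and the picture viewer there is one more tool, called in YAML: its name, and indented under it one key for each argument. arm_command: Moves the arm, as the interface text tells. Its arguments: {"type":"object","properties":{"plan":{"type":"array","items":{"type":"array"}},"fingers":{"type":"number"},"squeeze":{"type":"number"}},"required":["plan"]}

```bash
ls; mkdir -p pics; python3 - <<'E'
from cell import *
import cv2,pickle
print(observe()); print({k:getattr(arm,k) for k in dir(arm) if not k.startswith('_')})
for n in ["scene","side"]:
    p=get_image(n); pickle.dump(p,open(f'pics/{n}0.pkl','wb'))
    cv2.imwrite(f'pics/{n}0.png',p['color'][:,:,::-1])
    for t in ["port_mouth","plug2_grip","plug3_grip","plug4_grip"]:
        print(n,t,[(d['point'],d['confidence']) for d in place_of(p,t)])
E
```

```text
pics
{'clock': 0.0, 'joints': array([-1.21859163,  0.43519475,  0.02499523,  1.57409227, -0.0115485 ,
        1.13398035, -0.07509037]), 'dq': array([-5.79237490e-04, -2.14758587e-03,  5.03715535e-05, -3.75643058e-04,
       -8.97052226e-04,  1.49516201e-03,  2.99628677e-04]), 'joint_efforts': array([ 9.23732550e-04, -6.67842865e+01,  9.85741764e-01, -3.14457643e+01,
       -6.03548228e-02,  4.27220645e-02,  1.51230051e-04]), 'position': array([0.27442338, 0.56101108, 0.24796462]), 'ee_rot': array([-1.54273584,  0.35688619, -0.35664436]), 'force': array([ 0.09643709, -0.20303981, -0.09464661]), 'ft_torque': array([-0.02495844,  0.03654728, -0.07239324]), 'width': 0.9990655461591107}
{'PlanningError': <class 'cell.PlanningError'>, 'tip_extent': 0.022}
scene port_mouth [([242.8, 251.6], 0.73)]
scene plug2_grip [([357.5, 208.0], 0.9), ([432.7, 186.1], 0.68)]
scene plug3_grip [([355.3, 162.6], 0.74)]
scene plug4_grip [([288.4, 180.8], 0.91), ([350.8, 163.8], 0.27)]
side port_mouth [([394.7, 187.7], 0.68)]
side plug2_grip [([276.6, 205.9], 0.95), ([174.4, 222.2], 0.94)]
side plug3_grip [([241.8, 295.2], 0.63)]
side plug4_grip [([346.1, 265.9], 0.91)]
```

View pics/scene0.png

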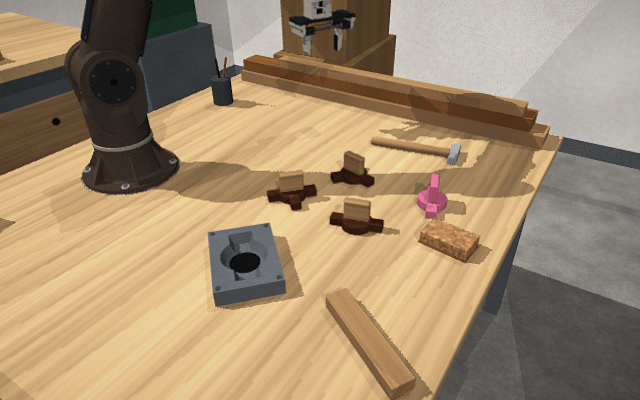

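View pics/side0.png

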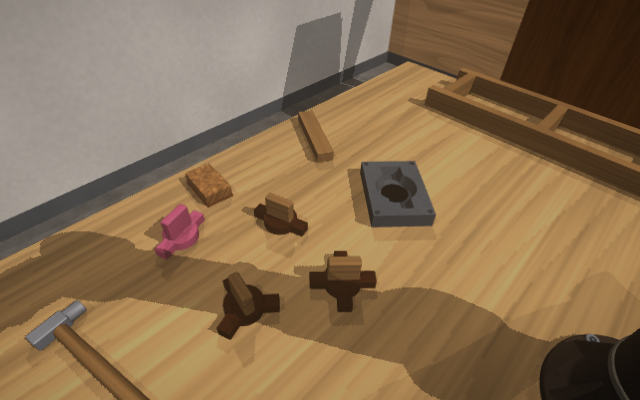

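The scene picture shows the dark two-eared plug at (357,208), the pink look-alike at (432,186), the three-eared plug at (353,165), the four-eared plug at (290,185) and the port at (243,255). The side picture agrees: plug (278,210), port (395,190).

```bash
cat > h.py <<'E'
import numpy as np,cv2,pickle
from scipy.spatial.transform import Rotation as R
def ray(p,px,w2c=None):
    W=p['world_to_cam'] if w2c is None else w2c
    u=cv2.undistortPoints(np.array([[px]],float),np.array(p['camera_matrix']),np.array(p['distortion']))[0,0]
    c2w=np.linalg.inv(W); d=c2w[:3,:3]@np.array([u[0],-u[1],-1]); return c2w[:3,3],d/np.linalg.norm(d)
def onz(p,px,z,w2c=None):
    o,d=ray(p,px,w2c); return o+d*(z-o[2])/d[2]
def tri(rs):
    A=sum(np.eye(3)-np.outer(d,d) for o,d in rs); b=sum((np.eye(3)-np.outer(d,d))@o for o,d in rs)
    x=np.linalg.solve(A,b); return x,[np.linalg.norm((np.eye(3)-np.outer(d,d))@(x-o)) for o,d in rs]
def proj(p,X,w2c=None):
    W=p['world_to_cam'] if w2c is None else w2c
    X=np.atleast_2d(X); c=(W[:3,:3]@X.T).T+W[:3,3]; c=c*[1,-1,-1]
    return cv2.projectPoints(c,np.zeros(3),np.zeros(3),np.array(p['camera_matrix']),np.array(p['distortion']))[0][:,0]
E
python3 - <<'E'
from h import *
s=pickle.load(open('pics/scene0.pkl','rb'));d=pickle.load(open('pics/side0.pkl','rb'))
for n,a,b,z in [('port',(242.8,251.6),(394.7,187.7),.036),('p2',(357.5,208),(276.6,205.9),.047),('p3',(355.3,162.6),(241.8,295.2),.047),('p4',(288.4,180.8),(346.1,265.9),.047),('pink',(432.7,186.1),(174.4,222.2),.047)]:
    print(n,tri([ray(s,a),ray(d,b)]),onz(s,a,z),onz(d,b,z))
for n,p,(x,y) in [('s',s,(357,215)),('sp',s,(245,262)),('d',d,(280,212)),('dp',d,(398,193))]:
    c=p['color'][y-50:y+50,x-60:x+60,::-1]; cv2.imwrite(f'pics/z_{n}.png',cv2.resize(c,None,fx=3,fy=3,interpolation=cv2.INTER_CUBIC))
ims=[cv2.imread(f'pics/z_{n}.png') for n in ('s','sp','d','dp')]
cv2.imwrite('pics/z.png',np.vstack([np.hstack(ims[:2]),np.hstack(ims[2:])]))
E
```

```text
port (array([ 0.52795478, -0.13434996,  0.03540083]), [np.float64(0.0016287991478876706), np.float64(0.0016287991478876741)]) [ 0.52693248 -0.13556138  0.036     ] [ 0.52873328 -0.13243793  0.036     ]
p2 (array([0.66062499, 0.10992419, 0.04970951]), [np.float64(0.0011593239102794), np.float64(0.0011593239102797481)]) [0.6581167  0.11228038 0.047     ] [0.66395825 0.10872365 0.047     ]
p3 (array([0.54567018, 0.29400575, 0.04377985]), [np.float64(0.0033724532287306547), np.float64(0.0033724532287305624)]) [0.55016272 0.2924482  0.047     ] [0.5406606  0.29322857 0.047     ]
p4 (array([0.45555364, 0.12190286, 0.04875466]), [np.float64(0.0004902729720956911), np.float64(0.00049027297209558)]) [0.45339674 0.12385952 0.047     ] [0.4567041  0.12113514 0.047     ]
pink (array([0.76945079, 0.28808251, 0.04927753]), [np.float64(0.0004214099960706632), np.float64(0.00042140999607073114)]) [0.76815712 0.29104189 0.047     ] [0.77227096 0.28755435 0.047     ]
```

View pics/z.png

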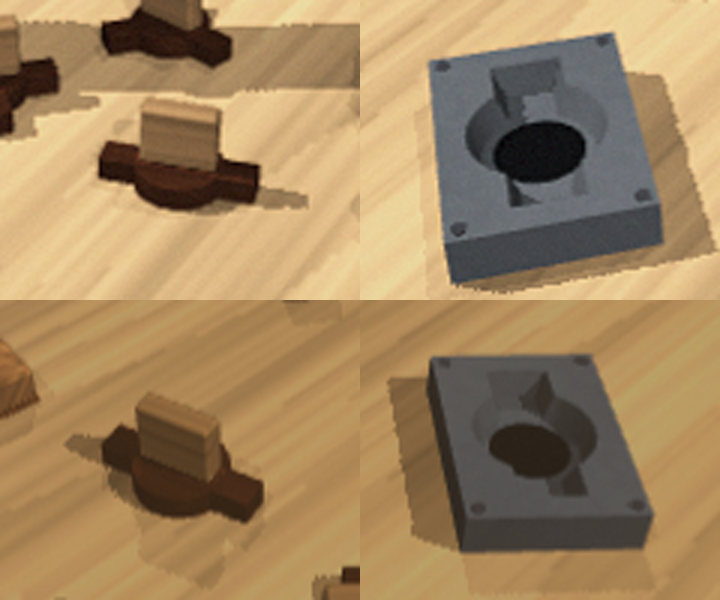

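```bash
python3 - <<'E'
from h import *
from scipy.optimize import least_squares
s=pickle.load(open('pics/scene0.pkl','rb'));d=pickle.load(open('pics/side0.pkl','rb'))
def f(p,off,l,z): return np.array([onz(p,np.array(q)/3+off,z)[:2] for q in l])
for nm,X in (('s',f(s,(185,212),[(70,62),(252,34),(302,205),(85,243)],.036)),('d',f(d,(338,143),[(69,56),(232,56),(291,214),(101,221)],.036))):
    print(nm,X.round(4).tolist(),X.mean(0),[ (round(np.linalg.norm(v),3),round(np.degrees(np.arctan2(v[1],v[0])),1)) for v in (X[(i+1)%4]-X[i] for i in range(4))])
a=f(s,(297,165),[(139,112),(219,137)],.072);b=f(d,(220,162),[(137,107),(209,128)],.072)
for X in(a,b): v=X[1]-X[0];print(X,np.linalg.norm(v),np.degrees(np.arctan2(v[1],v[0])))
E
```

```text
s [[0.4217, -0.127], [0.5125, -0.0306], [0.6522, -0.1564], [0.5585, -0.2542]] [ 0.53622074 -0.14203328] [(np.float64(0.132), np.float64(46.7)), (np.float64(0.188), np.float64(-42.0)), (np.float64(0.135), np.float64(-133.8)), (np.float64(0.187), np.float64(137.1))]
d [[0.6462, -0.1527], [0.551, -0.2516], [0.4166, -0.1238], [0.5079, -0.0206]] [ 0.53044411 -0.13718068] [(np.float64(0.137), np.float64(-133.9)), (np.float64(0.185), np.float64(136.4)), (np.float64(0.138), np.float64(48.5)), (np.float64(0.191), np.float64(-43.7))]
[[0.63716826 0.08327633]
 [0.7028925  0.08647146]] 0.06580185745405534 2.783193324925059
[[0.67785364 0.12471147]
 [0.62768533 0.10319844]] 0.054586352762579 -156.78951623690128
```

```bash
cat >> h.py <<'E'
def target(yaw,down=True):
    # plug x axis yaw (deg): tool y down, tool z along plug y
    c,s=np.cos(np.radians(yaw)),np.sin(np.radians(yaw))
    z=np.array([-s,c,0]);y=np.array([0,0,-1.]);x=np.cross(y,z)
    return np.stack([x,y,z],1)
def rel(pos,rv,tp,tR):
    R0=R.from_rotvec(rv).as_matrix()
    return (R0.T@(np.array(tp)-pos)).round(4), np.degrees(R.from_matrix(R0.T@tR).as_rotvec()).round(2)
E
python3 - <<'E'
from h import *
from cell import observe
o=observe();R0=R.from_rotvec(o['ee_rot']).as_matrix();print(R0.round(3))
for y in (12,-168): print(y,rel(o['position'],o['ee_rot'],[.60,.11,.25],target(y)))
s=pickle.load(open('pics/scene0.pkl','rb'));d=pickle.load(open('pics/side0.pkl','rb'))
out=[]
for yaw in (6,12,18):
  row=[]
  for p,(x,y) in ((s,(357,215)),(d,(280,212))):
    im=cv2.resize(p['color'][:,:,::-1],None,fx=4,fy=4,interpolation=cv2.INTER_CUBIC)
    c,sn=np.cos(np.radians(yaw)),np.sin(np.radians(yaw));M=np.array([[c,-sn,0],[sn,c,0],[0,0,1]])
    t=np.array([.661,.110,0])
    h=np.array([[30,10,72],[-30,10,72],[-30,-10,72],[30,-10,72]])/1e3
    b=np.array([[62,13,22],[-62,13,22],[-62,-13,22],[62,-13,22]])/1e3
    for P in (h,b):
      q=proj(p,P@M.T+t); cv2.polylines(im,[np.int32((q+.5)*4)],True,(0,255,0),1)
    row.append(im[4*(y-30):4*(y+30),4*(x-40):4*(x+40)])
  out.append(np.vstack(row))
cv2.imwrite('pics/ov.png',cv2.resize(np.hstack(out),(800,400)))
E
```

```text
[[ 0.898  0.     0.439]
 [-0.439 -0.     0.898]
 [ 0.    -1.    -0.   ]]
12 (array([ 0.4907, -0.0013, -0.2625]), array([  0.  , -38.06,   0.  ]))
-168 (array([ 0.4907, -0.0013, -0.2625]), array([ -0.  , 141.94,   0.  ]))
```

View pics/ov.png

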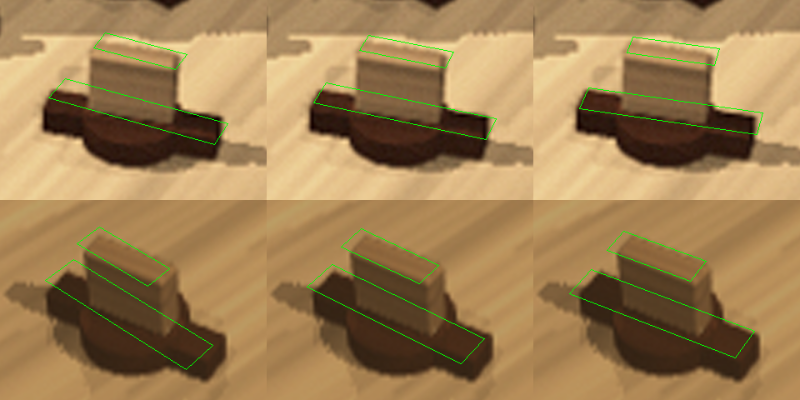

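arm_command:
  plan:
    - [[0.49, 0, -0.26], [0, -38, 0]]
    - [[0.49, 0, -0.26], [0, -38, 0]]
    - [[0.49, 0, -0.26], [0, -38, 0]]
    - [[0.49, 0, -0.26], [0, -38, 0]]
    - [[0.49, 0, -0.26], [0, -38, 0]]
  fingers: -1

```text
clock: 1.0
position: [0.4206, 0.3602, 0.249]
ee_rot: [-1.564, -0.169, 0.168]
force: [1.0, 0.4, -0.9]
width: 1.002
```

```bash
cat > go.py <<'E'
import sys
from h import *
from cell import observe
o=observe(); a=[float(v) for v in sys.argv[1:5]]
print(o['clock'],o['position'].round(4),o['joints'].round(2),o['force'].round(1),rel(o['position'],o['ee_rot'],a[:3],target(a[3])))
E
python3 go.py .60 .11 .25 12
```

```text
1.0 [0.4206 0.3602 0.249 ] [-0.76  0.32 -0.05  1.75  0.02  1.07  0.96] [ 1.   0.4 -0.9] (array([ 0.1221, -0.0011, -0.2827]), array([-0.03,  0.28,  0.02]))
```

arm_command:
  plan:
    - [[0.122, 0, -0.28], [0, 0, 0]]
    - [[0.122, 0, -0.28], [0, 0, 0]]
    - [[0.122, 0, -0.28], [0, 0, 0]]
    - [[0.122, 0, -0.28], [0, 0, 0]]
    - [[0.122, 0, -0.28], [0, 0, 0]]

```text
clock: 1.5
position: [0.5659, 0.1563, 0.2491]
ee_rot: [-1.564, -0.164, 0.163]
force: [2.0, 0.7, 0.1]
width: 1.001
```

arm_command:
  plan:
    - [[0.025, 0, -0.06], [0, 0, 0]]
    - [[0.025, 0, -0.06], [0, 0, 0]]
    - [[0.025, 0, -0.06], [0, 0, 0]]

```text
clock: 1.8
position: [0.6031, 0.1011, 0.2485]
ee_rot: [-1.566, -0.16, 0.159]
force: [-0.5, 0.3, 0.2]
width: 0.999
```

```bash
python3 go.py .60 .11 .25 12; python3 - <<'E'
from cell import *
import cv2,pickle
o=observe();p=get_image('wrist');p['obs']=o;pickle.dump(p,open('pics/w1.pkl','wb'));cv2.imwrite('pics/w1.png',p['color'][:,:,::-1])
print(p['mount'],place_of(p,'plug2_grip'))
E
```

```text
1.8 [0.6031 0.1011 0.2485] [-0.3   0.41  0.07  1.61 -0.03  1.12  1.55] [-0.5  0.3  0.2] (array([-0.0012, -0.0015,  0.0094]), array([ 0.08, -0.37,  0.01]))
[[-8.56347097e-04 -9.57603584e-01 -2.88087906e-01 -7.86454882e-02]
 [ 2.09676628e-03  2.88085659e-01 -9.57602348e-01 -1.36007518e-01]
 [ 9.99997435e-01 -1.42409300e-03  1.76116959e-03  9.73063658e-04]
 [ 0.00000000e+00  0.00000000e+00  0.00000000e+00  1.00000000e+00]] [{'point': [315.2, 226.6], 'confidence': 0.63}]
```

View pics/w1.png

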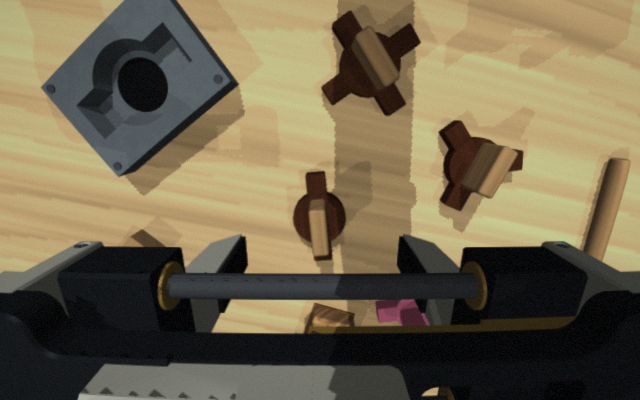

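The wrist picture shows the two-eared plug at about (318,218), ears nearly vertical in the image, the port at (142,82).

```bash
cat >> h.py <<'E'
def w2c(p):
    o=p['obs'];T=np.eye(4);T[:3,:3]=R.from_rotvec(o['ee_rot']).as_matrix();T[:3,3]=o['position']
    return np.linalg.inv(T@p['mount'])
def model(kind,x,y,yaw,z0=0):
    c,sn=np.cos(np.radians(yaw)),np.sin(np.radians(yaw));M=np.array([[c,-sn,0],[sn,c,0],[0,0,1]])
    r=lambda a,b,z:np.array([[a,b,z],[-a,b,z],[-a,-b,z],[a,-b,z]])/1e3
    th=np.linspace(0,2*np.pi,60);k=lambda q,z:np.stack([q*np.cos(th),q*np.sin(th),0*th+z],1)/1e3
    L=[r(30,10,72),r(62,13,22),k(36,22)] if kind=='plug' else [r(95,68,36),r(74,25,36),k(48,36)]
    return [P@M.T+[x,y,z0] for P in L]
def overlay(p,W,items,c,half,f):
    im=cv2.resize(p['color'][:,:,::-1],None,fx=f,fy=f,interpolation=cv2.INTER_CUBIC)
    for it in items:
        for P in model(*it): cv2.polylines(im,[np.int32((proj(p,P,W)+.5)*f)],True,(0,255,0),1)
    x,y=c;hx,hy=half
    return im[max(0,f*(y-hy)):f*(y+hy),max(0,f*(x-hx)):f*(x+hx)]
E
python3 - <<'E'
from h import *
p=pickle.load(open('pics/w1.pkl','rb'));W=w2c(p)
print(onz(p,(315.2,226.6),.047,W), onz(p,(142,85),.014,W))
a=overlay(p,W,[('plug',.661,.110,12)],(318,216),(50,50),4)
b=overlay(p,W,[('port',.532,-.138,-43)],(140,100),(100,100),2)
cv2.imwrite('pics/ov2.png',np.hstack([a,b]))
E
```

```text
[0.65865569 0.10393191 0.047     ] [ 0.5324898  -0.14037789  0.014     ]
```

View pics/ov2.png

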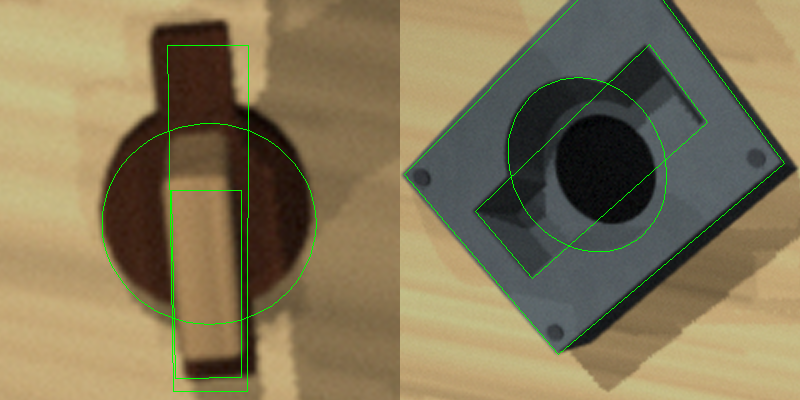

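```bash
python3 - <<'E'
from h import *
p=pickle.load(open('pics/w1.pkl','rb'));W=w2c(p)
s=pickle.load(open('pics/scene0.pkl','rb'));d=pickle.load(open('pics/side0.pkl','rb'))
it=[('plug',.6555,.109,16.5)]
a=overlay(p,W,it,(318,216),(50,50),4)
b=overlay(s,None,it,(357,215),(50,50),2); c=overlay(d,None,it,(280,212),(50,50),2)
cv2.imwrite('pics/ov3.png',np.hstack([a,np.vstack([b,c])]))
E
```

```text
(no output)
```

View pics/ov3.png

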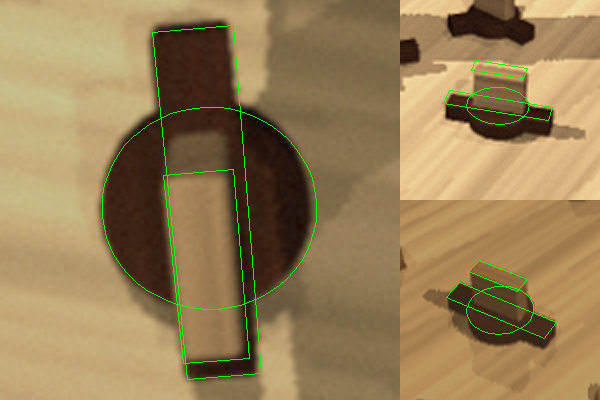

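Overlay at (0.6555, 0.109), yaw 16.5° fits in all three views. Moving over it.

```bash
python3 go.py .6555 .1085 .14 16.3
```

```text
1.9 [0.6013 0.1056 0.2486] [-0.31  0.41  0.07  1.61 -0.03  1.12  1.55] [-0.2  1.3  0.1] (array([ 0.0537,  0.1085, -0.0085]), array([-0.06, -4.34, -0.02]))
```

arm_command:
  plan:
    - [[0.0537, 0.05, -0.0085], [0, -4.3, 0]]
    - [[0.0537, 0.1, -0.0085], [0, -4.3, 0]]
    - [[0.0537, 0.108, -0.0085], [0, -4.3, 0]]
    - [[0.0537, 0.108, -0.0085], [0, -4.3, 0]]
    - [[0.0537, 0.108, -0.0085], [0, -4.3, 0]]

```text
clock: 2.4
position: [0.6554, 0.1093, 0.1413]
ee_rot: [-1.558, -0.224, 0.225]
force: [0.1, -0.2, 0.4]
width: 1.004
```

```bash
python3 go.py .6555 .1085 .052 16.3
```

```text
2.4 [0.6554 0.1093 0.1413] [-0.28  0.59  0.05  1.59 -0.03  0.96  1.64] [ 0.1 -0.2  0.4] (array([-0.0001,  0.0893, -0.0009]), array([-0.05,  0.07, -0.02]))
```

arm_command:
  plan:
    - [[0, 0.03, 0], [0, 0, 0]]
    - [[0, 0.06, 0], [0, 0, 0]]
    - [[0, 0.08, 0], [0, 0, 0]]
    - [[0, 0.089, 0], [0, 0, 0]]
    - [[0, 0.089, 0], [0, 0, 0]]

```text
clock: 2.9
position: [0.6562, 0.1082, 0.0527]
ee_rot: [-1.559, -0.224, 0.222]
force: [-0.5, 0.3, 0.5]
width: 1.002
```

arm_command:
  plan:
    - [[0, 0, 0], [0, 0, 0]]
    - [[0, 0, 0], [0, 0, 0]]
    - [[0, 0, 0], [0, 0, 0]]
    - [[0, 0, 0], [0, 0, 0]]
    - [[0, 0, 0], [0, 0, 0]]
  fingers: 1
  squeeze: 25

```text
clock: 3.4
position: [0.6562, 0.1074, 0.0521]
ee_rot: [-1.559, -0.223, 0.222]
force: [-1.1, 0.8, 0.4]
width: 0.617
```

arm_command:
  plan:
    - [[0, 0, 0], [0, 0, 0]]
    - [[0, 0, 0], [0, 0, 0]]
    - [[0, 0, 0], [0, 0, 0]]
    - [[0, 0, 0], [0, 0, 0]]
    - [[0, 0, 0], [0, 0, 0]]

```text
clock: 3.9
position: [0.6561, 0.1073, 0.0517]
ee_rot: [-1.559, -0.222, 0.222]
force: [-0.0, -0.4, -0.0]
width: 0.219
```

arm_command:
  plan:
    - [[0, 0, 0], [0, 0, 0]]
    - [[0, 0, 0], [0, 0, 0]]
    - [[0, 0, 0], [0, 0, 0]]

```text
clock: 4.2
position: [0.6561, 0.1074, 0.0517]
ee_rot: [-1.559, -0.222, 0.222]
force: [0.8, 0.2, -1.1]
width: 0.215
```

Width 0.215 × 92 ≈ 20 mm: the handle is held. Lift.

arm_command:
  plan:
    - [[0, -0.02, 0], [0, 0, 0]]
    - [[0, -0.05, 0], [0, 0, 0]]
    - [[0, -0.08, 0], [0, 0, 0]]
    - [[0, -0.1, 0], [0, 0, 0]]
    - [[0, -0.1, 0], [0, 0, 0]]

```text
clock: 4.7
position: [0.6577, 0.1077, 0.1547]
ee_rot: [-1.559, -0.226, 0.218]
force: [-0.2, -0.8, -2.4]
width: 0.217
```

```bash
python3 go.py .532 -.138 .15 -43; python3 - <<'E'
from cell import *
import cv2,pickle
o=observe();p=get_image('wrist');p['obs']=o;pickle.dump(p,open('pics/w2.pkl','wb'));cv2.imwrite('pics/w2.png',p['color'][:,:,::-1])
E
```

```text
4.7 [0.6577 0.1077 0.1547] [-0.28  0.58  0.05  1.58 -0.03  0.98  1.64] [-0.2 -0.8 -2.4] (array([-0.1894,  0.0037, -0.2008]), array([-0.14, 59.23,  0.27]))
```

View pics/w2.png

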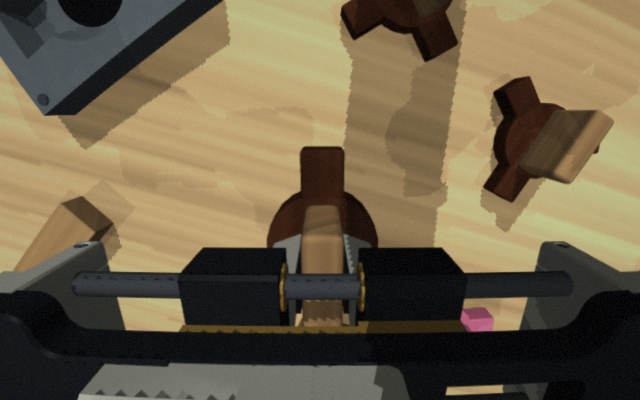

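Held with its ear at (322,150), in line with the jaws. Going to the port.

arm_command:
  plan:
    - [[-0.03, 0, -0.03], [0, 8, 0]]
    - [[-0.06, 0, -0.065], [0, 16, 0]]
    - [[-0.09, 0, -0.1], [0, 24, 0]]
    - [[-0.12, 0, -0.13], [0, 32, 0]]
    - [[-0.15, 0, -0.16], [0, 40, 0]]

```text
clock: 5.25
position: [0.5546, -0.0896, 0.1498]
ee_rot: [-1.546, 0.332, -0.328]
force: [0.1, -0.3, -3.5]
width: 0.214
```

```bash
python3 go.py .532 -.138 .15 -43
```

```text
5.25 [ 0.5546 -0.0896  0.1498] [-0.11  0.44  0.25  1.86 -0.14  0.86  1.35] [ 0.1 -0.3 -3.5] (array([-0.0008, -0.0001, -0.0534]), array([ 0.1 , 18.89, -0.13]))
```

arm_command:
  plan:
    - [[0, 0, -0.03], [0, 8, 0]]
    - [[0, 0, -0.05], [0, 16, 0]]
    - [[0, 0, -0.05], [0, 19, 0]]
    - [[0, 0, -0.05], [0, 19, 0]]
    - [[0, 0, -0.05], [0, 19, 0]]

```text
clock: 5.75
position: [0.5361, -0.1333, 0.1505]
ee_rot: [-1.492, 0.583, -0.58]
force: [0.4, 1.1, -3.1]
width: 0.218
```

```bash
python3 go.py .532 -.138 .15 -43; python3 - <<'E'
from cell import *
from h import *
for n in ('wrist','scene','side'):
    o=observe();p=get_image(n);p['obs']=o;pickle.dump(p,open(f'pics/{n}3.pkl','wb'))
    W=w2c(p) if n=='wrist' else None
    X=o['position'];r=R.from_rotvec(o['ee_rot']).as_matrix();yaw=np.degrees(np.arctan2(r[1,0],r[0,0]))
    it=[('port',.532,-.138,-43),('plug',X[0],X[1],yaw,X[2]-.0517)]
    c=proj(p,X,W)[0].astype(int)
    print(n,X,yaw,c)
    if n=='wrist': im=overlay(p,W,it,(320,200),(320,200),1)
    else: im=overlay(p,W,it,(c[0],c[1]+15),(60,50),4)
    cv2.imwrite(f'pics/{n}3.png',im)
E
```

```text
5.75 [ 0.5361 -0.1333  0.1505] [-0.1   0.43  0.34  1.89 -0.18  0.85  1.16] [ 0.4  1.1 -3.1] (array([ 0.0002,  0.0005, -0.0063]), array([ 0.06,  0.39, -0.09]))
wrist [ 0.53610945 -0.13326268  0.15054013] -42.61278243285544 [321 270]
scene [ 0.53637364 -0.13310395  0.15080222] -42.59465142505742 [241 206]
side [ 0.53653544 -0.13314147  0.15100221] -42.60578115933296 [400 144]
```

View pics/wrist3.png

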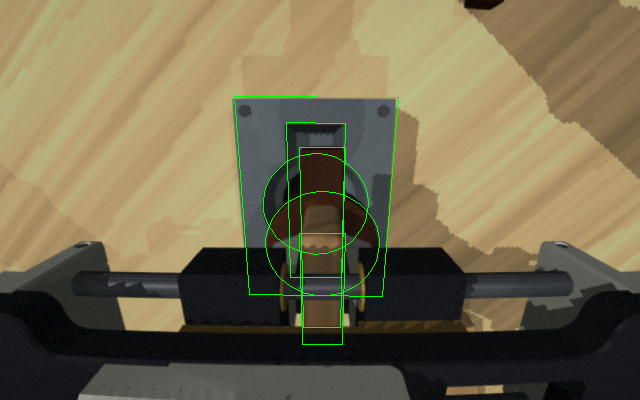

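View pics/scene3.png

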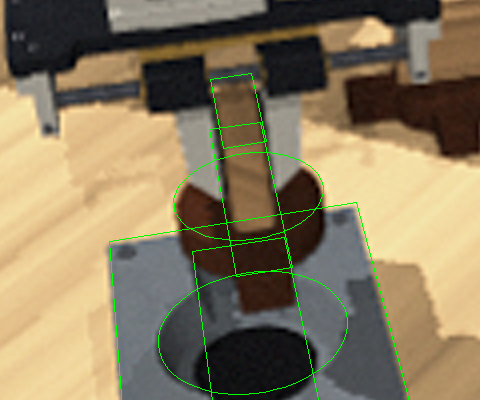

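View pics/side3.png

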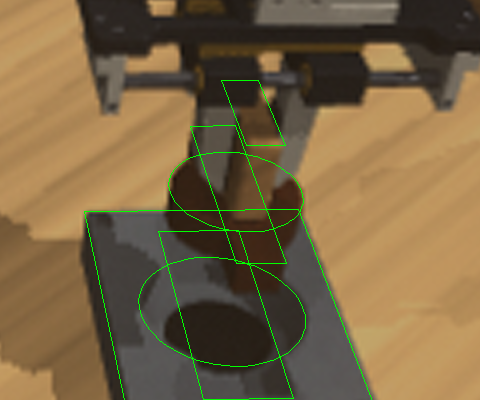

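Overlay of the held plug and port matches in all three views (ear tip at (322,148) in the wrist picture); a 6 mm lateral correction remains. Correct and descend.

arm_command:
  plan:
    - [[0, 0, -0.0063], [0, 0.4, 0]]
    - [[0, 0.02, -0.0063], [0, 0.4, 0]]
    - [[0, 0.04, -0.0063], [0, 0.4, 0]]
    - [[0, 0.05, -0.0063], [0, 0.4, 0]]
    - [[0, 0.05, -0.0063], [0, 0.4, 0]]

```text
clock: 6.4
position: [0.5313, -0.1385, 0.1006]
ee_rot: [-1.49, 0.591, -0.587]
force: [-0.1, 0.3, -2.9]
width: 0.214
```

```bash
python3 go.py .532 -.138 .0657 -43; python3 - <<'E'
from cell import *
from h import *
ims=[]
for n in ('scene','side'):
    p=get_image(n); x,y=(245,240) if n=='scene' else (398,180)
    ims.append(cv2.resize(p['color'][y-50:y+50,x-50:x+50,::-1],None,fx=4,fy=4,interpolation=cv2.INTER_CUBIC))
cv2.imwrite('pics/c4.png',np.hstack(ims))
E
```

```text
6.4 [ 0.5313 -0.1385  0.1006] [-0.07  0.5   0.31  1.94 -0.22  0.74  1.19] [-0.1  0.3 -2.9] (array([0.0003, 0.0349, 0.0009]), array([ 0.09, -0.16, -0.12]))
```

View pics/c4.png

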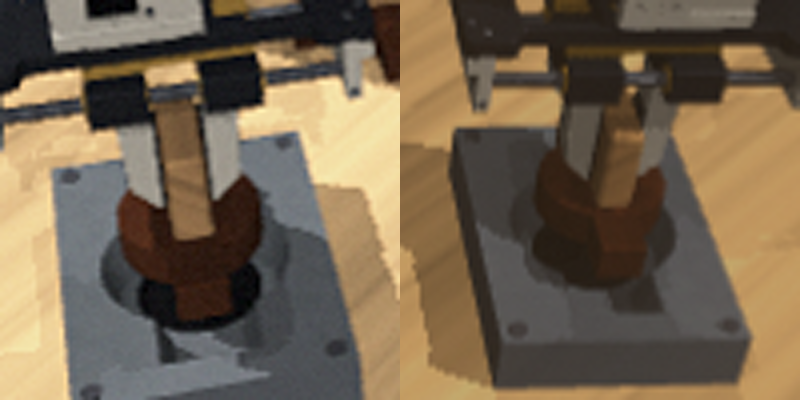

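The plug hangs centred over the mouth with its ears over the notches in both views. Lowering slowly.

arm_command:
  plan:
    - [[0, 0.006, 0], [0, 0, 0]]
    - [[0, 0.012, 0], [0, 0, 0]]
    - [[0, 0.018, 0], [0, 0, 0]]
    - [[0, 0.022, 0], [0, 0, 0]]
    - [[0, 0.024, 0], [0, 0, 0]]

```text
clock: 7.0
position: [0.5321, -0.1385, 0.0772]
ee_rot: [-1.489, 0.59, -0.589]
force: [-0.1, -0.4, -3.0]
width: 0.216
```

arm_command:
  plan:
    - [[0, 0.004, 0], [0, 0, 0]]
    - [[0, 0.007, 0], [0, 0, 0]]
    - [[0, 0.009, 0], [0, 0, 0]]
    - [[0, 0.01, 0], [0, 0, 0]]

```text
clock: 7.4
position: [0.5323, -0.1386, 0.0675]
ee_rot: [-1.489, 0.589, -0.589]
force: [0.5, 0.0, -3.1]
width: 0.217
```

No contact yet; floor is expected about 2 mm lower.

arm_command:
  plan:
    - [[0, 0.001, 0], [0, 0, 0]]
    - [[0, 0.002, 0], [0, 0, 0]]
    - [[0, 0.002, 0], [0, 0, 0]]

```text
clock: 7.7
position: [0.5324, -0.1386, 0.0657]
ee_rot: [-1.489, 0.589, -0.589]
force: [0.9, -0.2, -2.5]
width: 0.217
```

arm_command:
  plan:
    - [[0, 0.001, 0], [0, 0, 0]]
    - [[0, 0.0015, 0], [0, 0, 0]]
    - [[0, 0.0015, 0], [0, 0, 0]]

```text
clock: 8.0
position: [0.5325, -0.1386, 0.0656]
ee_rot: [-1.489, 0.589, -0.59]
force: [-6.0, 2.1, 16.2]
width: 0.216
```

Floor contact at the expected height, 16 N. Check, then ease and release.

arm_command:
  plan:
    - [[0, -0.001, 0], [0, 0, 0]]
    - [[0, -0.001, 0], [0, 0, 0]]

```text
clock: 8.2
position: [0.5326, -0.1386, 0.0656]
ee_rot: [-1.489, 0.589, -0.59]
force: [-2.0, 1.1, 6.2]
width: 0.219
```

arm_command:
  plan:
    - [[0, 0, 0], [0, 0, 0]]
    - [[0, 0, 0], [0, 0, 0]]
    - [[0, 0, 0], [0, 0, 0]]
    - [[0, 0, 0], [0, 0, 0]]
    - [[0, 0, 0], [0, 0, 0]]
  fingers: -1

```text
clock: 8.7
position: [0.5323, -0.1386, 0.0651]
ee_rot: [-1.489, 0.589, -0.589]
force: [-0.1, -0.3, -0.2]
width: 0.609
```

arm_command:
  plan:
    - [[0, 0, 0], [0, 0, 0]]
    - [[0, 0, 0], [0, 0, 0]]
    - [[0, 0, 0], [0, 0, 0]]
    - [[0, 0, 0], [0, 0, 0]]
    - [[0, 0, 0], [0, 0, 0]]

```text
clock: 9.2
position: [0.5324, -0.1385, 0.0652]
ee_rot: [-1.489, 0.589, -0.589]
force: [-0.9, -0.3, -0.9]
width: 0.985
```

arm_command:
  plan:
    - [[0, -0.02, 0], [0, 0, 0]]
    - [[0, -0.06, 0], [0, 0, 0]]
    - [[0, -0.1, 0], [0, 0, 0]]
    - [[0, -0.13, 0], [0, 0, 0]]
    - [[0, -0.13, 0], [0, 0, 0]]

```text
clock: 9.7
position: [0.5346, -0.1393, 0.1995]
ee_rot: [-1.487, 0.583, -0.595]
force: [0.0, -0.5, -0.7]
width: 1.001
```

```bash
python3 - <<'E'
from cell import *
from h import *
ims=[]
for n in ('scene','side','wrist'):
    o=observe();p=get_image(n);p['obs']=o;pickle.dump(p,open(f'pics/{n}5.pkl','wb'))
    W=w2c(p) if n=='wrist' else None
    c=proj(p,np.array([.532,-.138,.04]),W)[0].astype(int)
    im=overlay(p,W,[('port',.532,-.138,-43),('plug',.532,-.138,-43,.014)],c,(50,50),4) if n!='wrist' else overlay(p,W,[('plug',.532,-.138,-43,.014)],(320,200),(320,200),1)
    cv2.imwrite(f'pics/{n}5.png',im)
    if n=='wrist': cv2.imwrite('pics/w5raw.png',p['color'][:,:,::-1])
    print([(t,[(d['point'],d['confidence']) for d in place_of(p,t)]) for t in ('plug2_grip','plug3_grip','plug4_grip')])
cv2.imwrite('pics/c5.png',np.hstack([cv2.imread('pics/scene5.png'),cv2.imread('pics/side5.png')]))
print(observe()['force'])
E
```

```text
[('plug2_grip', [([245.9, 245.5], 0.93), ([433.5, 187.2], 0.57)]), ('plug3_grip', [([353.9, 159.7], 0.77)]), ('plug4_grip', [([289.1, 182.0], 0.59)])]
[('plug2_grip', [([396.5, 177.5], 0.68), ([177.0, 222.8], 0.57)]), ('plug3_grip', [([241.6, 294.4], 0.91)]), ('plug4_grip', [([344.3, 266.4], 0.91)])]
[('plug2_grip', [([323.0, 203.0], 0.68)]), ('plug3_grip', []), ('plug4_grip', [])]
[-0.44283852  0.77416205 -0.65809243]
```

View pics/c5.png

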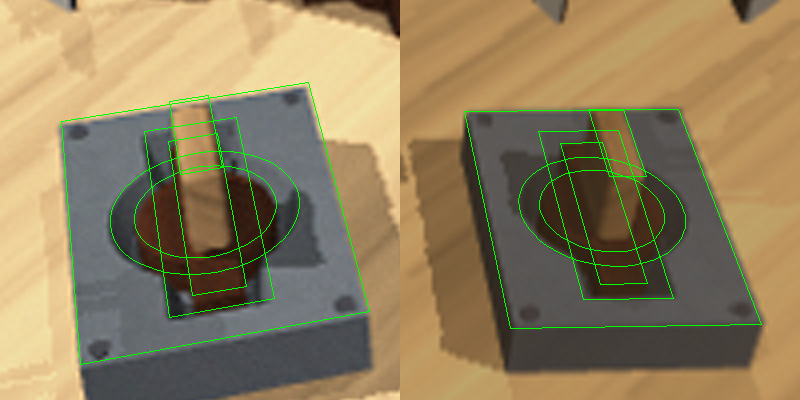

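View pics/w5raw.png

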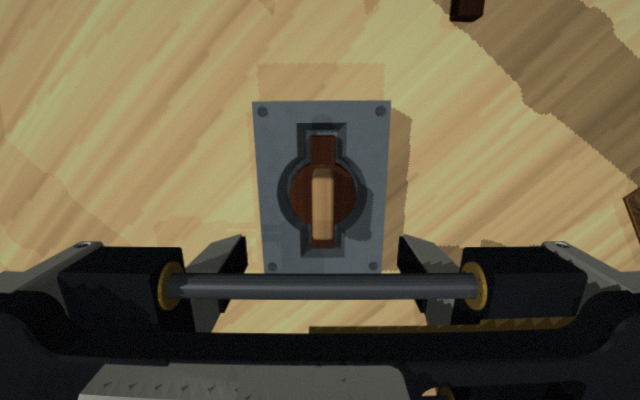

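The plug sits flush in the mouth, ears in the notches (wrist picture: body at (322,193), ears at (322,145) and (322,243)), within a few mm of the model. The bystanders have not moved.

```bash
python3 -c "
from cell import *
print(sign_off())"
```

```text
the job is handed in; nothing more can be done
None
```

The dust port is closed. I picked the dark two-eared plug up by its handle, turned it about 59° above the mouth, lowered it to the floor, let go and lifted the arm clear. I then handed the job in, about 10 s into the 38 s allowed; no verdict is reported.

- **Seating:** The tool met the port floor at 0.0656 m, where 0.0657 m was expected, and the wrist force showed about 16 N. The last pictures show the body in the mouth and both ears in the notches.
- **Fit to the model:** The side picture matches the expected home position closely. The scene picture shows the plug a few mm off it, inside the 14 mm tolerance.
- **Release:** The gripper was fully open, about 13 cm above the release position, and the force read about zero.
- **Other plugs:** The three- and four-eared plugs were found within about 3 px of where they started in both fixed cameras, which is about the detector's own scatter. The pink look-alike was not touched.

No check failed.

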